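Tip the screw caps into the shipping carton and hang up the tray

TASK

Pick up the white packing tray by its blue handle with all four olive-green caps still on it, hold it over the open cardboard carton and tip it so that the caps slide off its open front into the carton. Then hang the empty tray level by its handle on both prongs of the steel hook stand and let go. Do not disturb the two filled jars and the dark boxed jar.

Things in the scene. Friction and masses are not known exactly. Their poses are not given: they have to be found in the camera images.
- tray: white tray 140 (x) x 140 (y) mm, 0.25 kg; floor 4 thick, walls 4 thick, 28 high at back (+x) and sides; front (-x) edge open, no lip. Rigid blue arch handle across it (along y): uprights outside the side walls, 70 to 76 from the middle, and a flat bar on top. Opening under the bar 140 wide, from 28 to 89 high. Origin: centre of its underside, z up. Caps start sliding at a tilt of 23 to 35 deg
- tray_grip (a point): centre of the blue handle bar, a flat straight bar 14 thick (x), 22 tall (z), 152 long (y) mm; 5 behind (+x) and 100 above the tray's origin, so its underside is 89 and its top 111 above the tray's underside. The place to grip; the empty tray balances below it; axes as the tray's
- tray_lip (a point): middle of the tray's open front edge, on the floor's upper face: 70 in front (-x) of and 4 above the tray's origin; axes as the tray's
- cap0_center (a point): centre of an olive-green plastic screw cap, a disc 42 in diameter and 18 tall, 20 g, lying flat on the tray at the start
- cap1_center (a point): centre of an olive-green plastic screw cap, a disc 42 in diameter and 18 tall, 20 g, lying flat on the tray at the start
- cap2_center (a point): centre of an olive-green plastic screw cap, a disc 42 in diameter and 18 tall, 20 g, lying flat on the tray at the start
- cap3_center (a point): centre of an olive-green plastic screw cap, a disc 42 in diameter and 18 tall, 20 g, lying flat on the tray at the start
- carton: open-topped brown cardboard carton, loose, 0.8 kg, outside 220 (x) x 190 (y) x 85 high, walls and bottom 6 thick, its flaps folded down outside (about 8 more on each side). Origin: centre of its underside; z up
- hook: fixed steel stand. Two level round prongs, 8 thick, at y = -40 and +40, centre line 190 high, run along x from uprights at x = 115 towards the robot (-x); from x = -36 they bend up to tips at x = -46, top 210 high. They pass under the bar via the tray's arch, the bar lying across both. Foot plate 12 high, x 40 to 170, y -75 to 75. Origin: on the table under the seat; x points from tips to uprights
- hook_seat (a point): on the hook stand, midway between the two prongs, level with their upper face, 194 high, where the middle of the underside of the handle bar should come (free seat about 30 either way along x); axes as the hook stand's
- jar0: bystander: filled jar, olive foot, white body, clear top, 50 diameter, 42 high, origin under its centre
- jar1: bystander: filled jar like jar0, origin under its centre
- packbox: bystander: dark teal carton of one boxed jar, 55 x 55 x 65 high, origin under its centre
Mind the look-alikes: they are no part of the job. There is more than one size of the tray; the one meant has the size given above. Leave any turquoise look-alike of the part that bears cap0_center alone.

How it is judged:
By the outcome, as a careful person would: the job done as asked, in the order asked, and still so for the second after the job is handed in, with the robot touching nothing.
It also fails if it takes over 72 s, if anything falls off the work surface, if the arm or the gripper's body presses on something with over 40 N, if the wrist force passes 120 N, or if a joint passes its speed limit or range.

ROBOT

A 7-joint arm with a two-finger parallel gripper is mounted at the origin on the work surface. World frame = base frame: x ahead of the robot, y to its left, z up, the work surface at z = 0. Lengths are in m, angles in rad, forces in N, time in s.
With the tool pointing down it reaches from about 0.4 to 0.85 m from the base axis. Payload 10.4 kg.
Tool frame: the origin (TCP) lies at the very end of the fingers, on their centre line; the grasp point (between the pads) lies 19 mm behind it (manip.grip_point_offset is the distance from the TCP to the grasp point, in m); z points along the fingers, y is the line along which they close (so a half turn about z gives the same grasp; the last joint's range is limited). The gripper opens to 85 mm and grips with 20 to 120 N. Pads are 22 mm wide; open, the fingers measure 114 mm over their backs; the gripper's body (76 mm by 85 mm) begins 54 mm behind the grasp point. The pads swing forward as they close: fully open they stand 13 mm farther back than shut.
Start: joints at [1.276, 0.332, -0.065, 1.46, 0.022, 1.35, -0.088], TCP at [0.168, -0.602, 0.231] pointing down, gripper open.
Joint ranges: [-2.6, 2.6], [-0.5, 2.12], [-1.47, 1.34], [0.16, 2.42], [-1.27, 4.41], [0.06, 2.06], [-2.6, 2.6]. Speed limits (rad/s): [2.22, 2.22, 2.79, 2.79, 3.14, 3.14, 3.14].

INTERFACE

Orientations are given as a unit quaternion [x, y, z, w].
In Python, from workcell import manip gives the robot as it stands. The module is installed in compiled form; this text tells all that it offers.
- The arm moves only by the tool step_arm, never from a script. Its argument "moves" is a list of rows, each a list of 7 numbers: the closure, from 0 (fully open) to 1 (shut), then the shift along the world's x, y, z in mm, then the turn, a rotation vector about the world's x, y, z in rad. In form: [[grip, tx, ty, tz, ax, ay, az], ...]. A call has 1 to 10 rows; each row is the pose to reach, as a shift and turn from the pose commanded when the call began; what a row does not reach only later rows make up. A row lasts 1/10 s, in which the tool goes at most 50 mm and 8.59 degrees, less where a joint would pass 70% of its speed; a pose out of reach is approached as far as the arm can. A call with a gripper value outside its range is refused whole. The fingers move at their own pace and stop on an object; "grip_force" is the grip in N (left out, the last holds). Time passes only in rows, so rows that repeat a pose let the fingers close. It gives the time, the measured TCP pose, the force, the opening and the grip force at its end, in the units of the state.
- manip.get_obs(): the state, without advancing time (a new reading comes with each control period).
- manip.camera(name): name is "scene" or "top" or "wrist"; returns a dict with "image" (400x640x3 uint8, blue, green, red), "K" (3x3 intrinsics, pixels), "rvec" (rotation vector, rad) and "tvec" (3), from world to camera coordinates, as OpenCV has them; the wrist camera has in their place "mount" (4x4, takes a point from camera to tool coordinates, whose origin is the TCP and whose axes are the flange's). Camera axes: x right, y down, z forward; pixel columns grow to the right and rows downward; lengths in m; the calibration is good to about 2 mm. A picture is of the moment at which its call begins: read the wrist's pose just before it. There is no depth.
- manip.hand_in(): hands the job in; it is judged then, once.
The state is a dict: "clock": time; "joint_pos": joint angles; "joint_velocities": joint speeds; "tau": joint torques, N m; "position": TCP position; "ee_rot": TCP orientation; "ft_force": force on the tool from outside, world axes, zero at the start; "torque": the same for the moment, N m; "grip_width": opening from 0.0 (shut) to 1.0 (fully open); "grasp_force": force on a finger pad.
Only numpy, scipy, OpenCV 4.12 (cv2) and the standard library are available. Lean on these libraries where they do the work, as an engineer would, in place of code of your own. Each camera call takes 0.05 s, during which the arm holds its last target. There are 200 camera calls.

## Working session

There is one attempt and no reset: what is moved stays moved. The work goes in short steps, Python scripts to look and compute and a tool call to move; the robot and the scene stay as the last step left them, time stands still between calls to the robot, and variables do not carry over. Pictures are saved under pics/ and viewed, at most 10 in all, crops included, and the job is handed in when it is done.

Besides the shell and the picture viewer there is one more tool, called after ">>>" in YAML: its name, and indented under it one key for each argument. step_arm: Moves the arm, as the interface text tells. Its arguments: {"type":"object","properties":{"moves":{"type":"array","items":{"type":"array","items":{"type":"number"}}},"grip_force":{"type":"number"}},"required":["moves"]}

```bash
mkdir -p pics
cat > h.py <<'E'
import numpy as np, cv2
from scipy.spatial.transform import Rotation as R
from workcell import manip
def cam(name):
    o=manip.get_obs(); c=manip.camera(name); K=np.array(c["K"])
    if name=="wrist":
        M=np.array(c["mount"]); T=np.eye(4); T[:3,:3]=R.from_quat(o["ee_rot"]).as_matrix(); T[:3,3]=o["position"]
        W=T@M; Rc=W[:3,:3]; C=W[:3,3]
    else:
        Rm=cv2.Rodrigues(np.array(c["rvec"],float))[0]; Rc=Rm.T; C=-Rm.T@np.array(c["tvec"]).ravel()
    return np.array(c["image"]),K,Rc,C
def ray(K,Rc,C,uv,z):
    d=Rc@np.linalg.inv(K)@np.array([uv[0],uv[1],1.]); return C+d*(z-C[2])/d[2]
def proj(K,Rc,C,p):
    q=K@(Rc.T@(np.array(p)-C)); return q[:2]/q[2]
E
python3 - <<'E'
from h import *
import pickle
o=manip.get_obs(); print({k:np.round(v,3) for k,v in o.items()}, manip.grip_point_offset)
for n in("scene","top"):
    d=cam(n); cv2.imwrite(f"pics/{n}0.png",d[0]); pickle.dump(d,open(n+"0.pkl","wb")); print(n,d[3].round(3),d[1].round(1).tolist())
E
```

```text
{'clock': np.float64(0.0), 'joint_pos': array([ 1.276,  0.333, -0.065,  1.461,  0.022,  1.35 , -0.088]), 'joint_velocities': array([-0.001, -0.   ,  0.001, -0.   , -0.002, -0.001,  0.001]), 'tau': array([ 1.0000e-03, -6.2545e+01,  4.9000e-02, -3.9161e+01,  1.6000e-02,
        1.0000e-02,  0.0000e+00]), 'position': array([ 0.168, -0.602,  0.23 ]), 'ee_rot': array([ 0.991,  0.136, -0.   , -0.001]), 'ft_force': array([-0.351,  0.732,  0.282]), 'torque': array([ 0.002, -0.008, -0.018]), 'grasp_force': np.float64(0.0), 'grip_width': np.float64(0.996)} 0.0187
scene [ 0.873 -0.45   1.058] [[403.7, 0.0, 320.3], [0.0, 403.7, 200.8], [0.0, 0.0, 1.0]]
top [ 0.478 -0.017  1.24 ] [[447.1, 0.0, 311.0], [0.0, 447.1, 198.7], [0.0, 0.0, 1.0]]
```

View pics/top0.png

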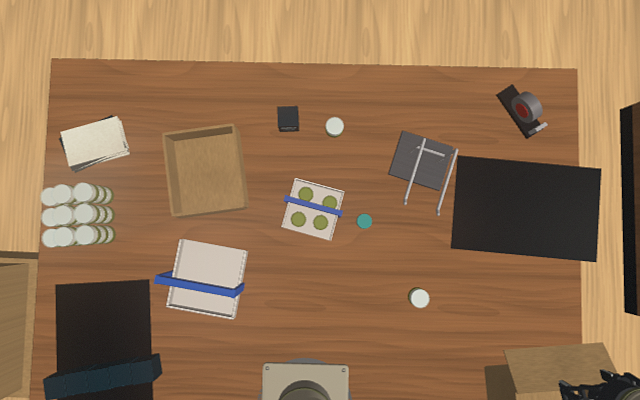

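View pics/scene0.png

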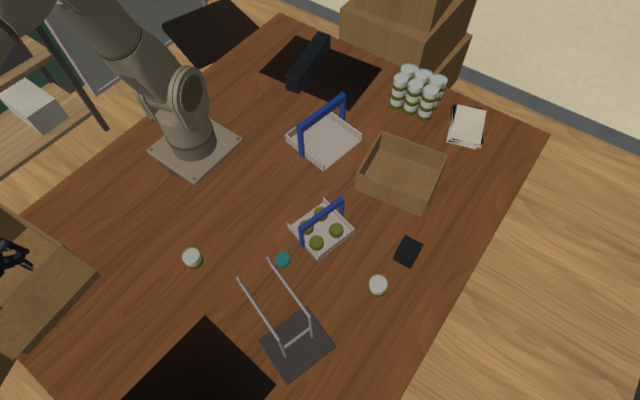

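Run:
```python
import pickle,cv2,numpy as np
t=pickle.load(open("top0.pkl","rb"))[0]; s=pickle.load(open("scene0.pkl","rb"))[0]
def c(i,x,y,w,h): return cv2.resize(i[y:y+h,x:x+w],(400,300),interpolation=cv2.INTER_CUBIC)
m=np.vstack([np.hstack([c(t,270,170,100,75),c(s,270,190,100,75)]),np.hstack([c(t,380,125,120,90),c(s,225,255,140,105)])])
cv2.imwrite("pics/m.png",m)
```

```text
(no output)
```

View pics/m.png

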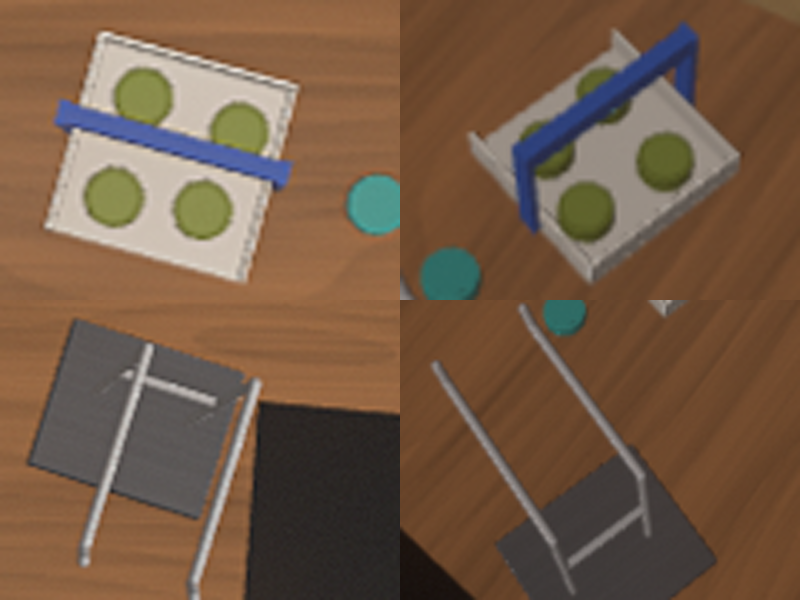

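Run:
```python
from h import *
import pickle
D={n:pickle.load(open(n+"0.pkl","rb")) for n in("top","scene")}
im,K,Rc,C=D["top"]
P=lambda uv,z,n="top":ray(*D[n][1:],uv,z)[:2]
def blob(n,lo,hi,box):
    h=cv2.cvtColor(D[n][0],cv2.COLOR_BGR2HSV); m=cv2.inRange(h,lo,hi); k=np.zeros_like(m); x0,x1,y0,y1=box; k[y0:y1,x0:x1]=m[y0:y1,x0:x1]
    cs=[c for c in cv2.findContours(k,0,2)[0] if cv2.contourArea(c)>20]; return cs
c=max(blob("top",(105,120,60),(130,255,255),(270,360,180,230)),key=cv2.contourArea)
r=cv2.boxPoints(cv2.minAreaRect(c)); q=np.array([P(p,.105) for p in r]); print("bar",q.round(4).tolist(),"c",q.mean(0).round(4))
for i in range(2): e=q[i+1]-q[i]; print("edge",np.linalg.norm(e).round(4),np.degrees(np.arctan2(e[1],e[0])).round(1))
T=lambda x,y:(270+x/4-.4,170+y/4-.4)
fl,fr,br,bl=[P(T(*a),z) for a,z in(((47,227),.012),((244,281),.012),((298,87),.028),((103,33),.028))]
for a,b in((fl,fr),(fl,bl),(fr,br),(bl,br)): e=b-a; print("tray edge",np.linalg.norm(e).round(4),np.degrees(np.arctan2(e[1],e[0])).round(1))
print("tray c",((fl+fr+br+bl)/4).round(4))
for c in blob("top",(25,90,60),(45,255,200),(275,345,175,240)):
    (u,v),rr=cv2.minEnclosingCircle(c); print("cap",P((u,v),.022).round(4),rr)
H=lambda x,y:(380+x*.3-.35,125+(y-300)*.3-.35)
f=[P(H(*a),.012) for a in((75,318),(243,372),(197,518),(28,464))]; print("foot",np.round(f,4).tolist(),np.mean(f,0).round(4))
for i in range(4): e=f[(i+1)%4]-f[i]; print(np.linalg.norm(e).round(4),np.degrees(np.arctan2(e[1],e[0])).round(1))
for n,z0,pts in(("tips",.21,((85,560),(194,590))),("elbows",.19,((148,348),(256,382)))): 
    a=np.array([P(H(*p),z0) for p in pts]); print(n,a.round(4).tolist(),np.linalg.norm(a[0]-a[1]).round(4),a.mean(0).round(4))
# tips in scene
S=lambda x,y:(225+(x-400)*.35-.3,255+(y-300)*.35-.3)
a=np.array([P(S(*p),.207,"scene") for p in((436,365),(524,307))]);print("tips scene",a.round(4).tolist(),a.mean(0))
# carton outer/inner
print("carton top rim");a=np.array([P(p,.085) for p in((164,133),(236,125),(247,207),(173,216))]);print(a.round(4).tolist(),a.mean(0).round(4),[np.linalg.norm(a[i]-a[i-1]).round(3) for i in range(4)])
print("jars",P((334,127),.042),P((419,298),.042),"box",P((288,118),.065))
```

```text
bar [[0.5517, 0.0624], [0.565, 0.0592], [0.5291, -0.0853], [0.5159, -0.082]] c [ 0.5404 -0.0114]
edge 0.0136 -13.6
edge 0.1489 -103.9
tray edge 0.1399 -103.9
tray edge 0.1375 -15.0
tray edge 0.1367 -14.1
tray edge 0.1378 -104.2
tray c [ 0.5347 -0.0113]
cap [ 0.4991 -0.0319] 7.163620948791504
cap [0.5062 0.0283] 7.239870071411133
cap [ 0.5531 -0.0565] 6.96429443359375
cap [0.5751 0.01  ] 7.068825721740723
foot [[0.7602, -0.2544], [0.7179, -0.3942], [0.5951, -0.3566], [0.6368, -0.2167]] [ 0.6775 -0.3055]
0.1461 -106.9
0.1284 162.9
0.1459 73.4
0.1291 -17.0
tips [[0.5453, -0.2247], [0.5263, -0.3]] 0.0777 [ 0.5358 -0.2623]
elbows [[0.6988, -0.2721], [0.6761, -0.3488]] 0.08 [ 0.6875 -0.3104]
tips scene [[0.5204, -0.3006], [0.5443, -0.2229]] [ 0.53234713 -0.2617544 ]
carton top rim
[[0.7217, 0.3835], [0.7472, 0.1951], [0.5326, 0.1589], [0.5047, 0.3499]] [0.6265 0.2719] [np.float64(0.22), np.float64(0.19), np.float64(0.218), np.float64(0.193)]
jars [ 0.75762911 -0.06370272] [ 0.30477176 -0.29743802] box [0.77388857 0.06045125]
```

>>> step_arm:
  moves:
    - [0,10,20,20,0,0,0.1]
    - [0,40,70,40,0,0,0.2]
    - [0,75,120,50,0,0,0.3]
    - [0,110,170,50,0,0,0.4]
    - [0,140,220,50,0,0,0.5]
    - [0,170,270,50,0,0,0.6]
    - [0,200,320,50,0,0,0.7]
    - [0,235,370,50,0,0,0.8]
    - [0,265,420,40,0,0,0.9]
    - [0,295,470,30,0,0,1.0]

```text
clock: 1.1
position: [0.4179, -0.2042, 0.2716]
ee_rot: [0.803, 0.595, 0.0, 0.0]
ft_force: [0.5, -0.7, 0.3]
grip_width: 0.999
grasp_force: 0.0
```

>>> step_arm:
  moves:
    - [0,20,32,0,0,0,0.03]
    - [0,40,65,0,0,0,0.05]
    - [0,60,95,0,0,0,0.05]
    - [0,72,115,0,0,0,0.05]
    - [0,77,121,0,0,0,0.05]
    - [0,77,121,0,0,0,0.05]
    - [0,77,121,0,0,0,0.05]

```text
clock: 1.8
position: [0.4936, -0.0865, 0.2713]
ee_rot: [0.79, 0.613, -0.0, -0.0]
ft_force: [0.5, -0.6, -0.4]
grip_width: 0.998
grasp_force: 0.0
```

Run:
```python
from h import *
o=manip.get_obs(); print(o["clock"],o["position"],o["ee_rot"],o["joint_pos"].round(2) if hasattr(o["joint_pos"],'round') else o["joint_pos"])
im,K,Rc,C=cam("wrist"); cv2.imwrite("pics/w1.png",im)
y=np.radians(-14.2); 
for s in(-.076,.076): print(proj(K,Rc,C,[.5404-s*np.sin(y),-.0114+s*np.cos(y),.111]))
m=cv2.inRange(cv2.cvtColor(im,cv2.COLOR_BGR2HSV),(105,120,60),(130,255,255)); c=max(cv2.findContours(m,0,2)[0],key=cv2.contourArea)
r=cv2.boxPoints(cv2.minAreaRect(c)); q=np.array([ray(K,Rc,C,p,.111)[:2] for p in r]); print(r,q,q.mean(0))
for i in range(2): e=q[i+1]-q[i]; print(np.linalg.norm(e),np.degrees(np.arctan2(e[1],e[0])))
```

```text
1.8 [ 0.49364259 -0.08646845  0.27126027] [ 7.89896975e-01  6.13239455e-01 -3.55653320e-04 -1.10770646e-04] [ 0.71  0.08 -0.66  1.69  0.05  1.39 -0.21]
[354.81966649 171.24025658]
[360.16047232 -29.97536476]
[[ 3.3886017e+02  1.7097241e+02]
 [ 3.4000098e+02 -1.4666270e-01]
 [ 3.6223999e+02  1.6021729e-03]
 [ 3.6109918e+02  1.7112068e+02]] [[ 0.50830976 -0.08139438]
 [ 0.5401199   0.04703797]
 [ 0.55634598  0.04277805]
 [ 0.52709209 -0.08633067]] [ 0.53296693 -0.01947726]
0.13231308511348006 76.08892361216442
0.01677595546971713 -14.710213634262645
```

View pics/w1.png

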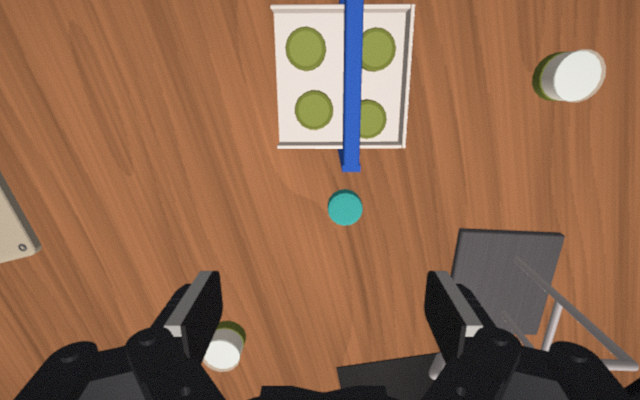

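>>> step_arm:
  moves:
    - [0,25,40,0,0,0,0]
    - [0,47,75,-10,0,0,0]
    - [0,47,75,-40,0,0,0]
    - [0,47,75,-80,0,0,0]
    - [0,47,75,-120,0,0,0]
    - [0,47,75,-150,0,0,0]
    - [0,47,75,-175,0,0,0]
    - [0,47,75,-190,0,0,0]
    - [0,47,75,-190,0,0,0]
    - [0,47,75,-190,0,0,0]

```text
clock: 2.85
position: [0.5417, -0.0106, 0.0825]
ee_rot: [0.79, 0.614, 0.0, 0.0]
ft_force: [0.6, 0.0, -0.0]
grip_width: 0.997
grasp_force: 0.0
```

>>> step_arm:
  moves:
    - [0.2,-1,-1,-1,0,0,0]
    - [0.35,-1,-1,-1,0,0,0]
    - [0.5,-1,-1,-1,0,0,0]
    - [0.6,-1,-1,-1,0,0,0]
    - [0.7,-1,-1,-1,0,0,0]
    - [0.75,-1,-1,-1,0,0,0]
    - [0.8,-1,-1,-1,0,0,0]
    - [0.9,-1,-1,-1,0,0,0]
    - [1,-1,-1,-1,0,0,0]
    - [1,-1,-1,-1,0,0,0]
  grip_force: 40

```text
clock: 3.85
position: [0.5401, -0.011, 0.0805]
ee_rot: [0.789, 0.614, -0.0, -0.0]
ft_force: [-2.4, 0.7, 1.2]
grip_width: 0.156
grasp_force: 39.6
```

>>> step_arm:
  moves:
    - [1,0,0,0,0,0,0]
    - [1,0,0,0,0,0,0]
    - [1,0,0,2,0,0,0]
    - [1,0,0,5,0,0,0]
    - [1,0,0,10,0,0,0]
    - [1,0,0,16,0,0,0]
    - [1,0,0,23,0,0,0]
    - [1,0,0,28,0,0,0]
    - [1,0,0,30,0,0,0]
    - [1,0,0,30,0,0,0]
  grip_force: 90

```text
clock: 4.85
position: [0.5404, -0.0111, 0.1109]
ee_rot: [0.789, 0.614, 0.0, 0.0]
ft_force: [0.2, 0.2, -4.7]
grip_width: 0.144
grasp_force: 87.7
```

>>> step_arm:
  moves:
    - [1,0,0,4,0,0,0]
    - [1,0,0,14,0,0,0.02]
    - [1,0,0,28,0,0,0.05]
    - [1,2,4,43,0,0,0.09]
    - [1,6,10,58,0,0,0.13]
    - [1,12,20,72,0,0,0.17]
    - [1,21,34,84,0,0,0.21]
    - [1,32,52,93,0,0,0.25]
    - [1,44,71,98,0,0,0.29]
    - [1,56,91,100,0,0,0.33]

```text
clock: 5.85
position: [0.5969, 0.0804, 0.212]
ee_rot: [0.677, 0.736, 0.0, 0.001]
ft_force: [0.2, -0.4, -2.9]
grip_width: 0.144
grasp_force: 87.8
```

>>> step_arm:
  moves:
    - [1,12,19,0,0,0,0.03]
    - [1,24,38,0,0,0,0.05]
    - [1,36,58,0,0,0,0.07]
    - [1,49,79,0,0,0,0.075]
    - [1,61,99,0,0,0,0.075]
    - [1,74,120,0,0,0,0.075]
    - [1,87,141,0,0,0,0.075]
    - [1,99,160,0,0,0,0.075]
    - [1,109,176,0,0,0,0.075]
    - [1,117,189,0,0,0,0.075]

```text
clock: 6.85
position: [0.7134, 0.27, 0.2107]
ee_rot: [0.649, 0.761, 0.0, -0.0]
ft_force: [0.0, -0.5, -2.4]
grip_width: 0.143
grasp_force: 87.9
```

>>> step_arm:
  moves:
    - [1,6,9,0,0,0,0]
    - [1,10,15,0,0,0,0]
    - [1,12,18,0,0,0,0]
    - [1,12,19,0,0,0,0]
    - [1,12,19,0,0,0,0]

```text
clock: 7.35
position: [0.7252, 0.2876, 0.2107]
ee_rot: [0.65, 0.76, 0.0, 0.0]
ft_force: [-0.9, -0.4, -3.6]
grip_width: 0.146
grasp_force: 87.9
```

Run:
```python
from h import *
o=manip.get_obs(); print(o["clock"],o["position"],o["ee_rot"],np.round(o["joint_pos"],2),o["ft_force"])
a=cam("top")[0];b=cam("scene")[0]
cv2.imwrite("pics/c.png",np.hstack([cv2.resize(a[90:270,130:310],(400,400)),cv2.resize(b[60:260,280:480],(400,400))]))
```

```text
7.35 [0.72515496 0.28756847 0.21071908] [6.49917459e-01 7.60004798e-01 7.47766647e-06 5.23458871e-05] [-0.1   0.8  -0.72  0.93  0.49  1.56 -0.49] [-0.93364935 -0.42790799 -3.55754954]
```

View pics/c.png

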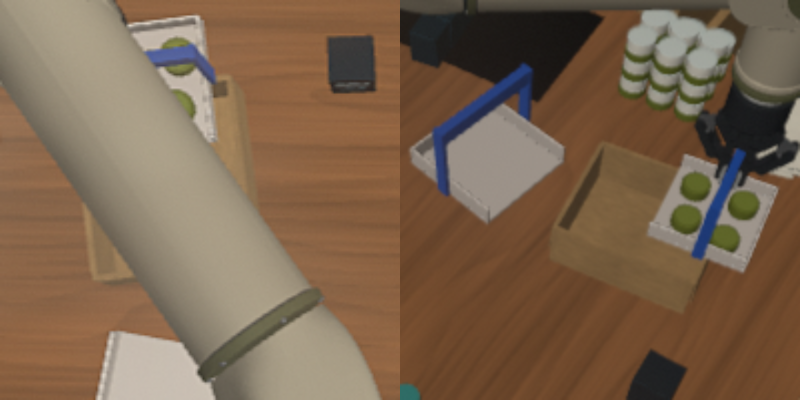

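>>> step_arm:
  moves:
    - [1,-5.5,-1,2.5,0.011,-0.069,0]
    - [1,-11.5,-2,5,0.022,-0.138,0]
    - [1,-17.5,-2.5,6.5,0.032,-0.207,0]
    - [1,-24,-3.5,8,0.043,-0.276,0]
    - [1,-30.5,-5,9,0.054,-0.345,0]
    - [1,-30.5,-5,9,0.054,-0.345,0]
    - [1,-30.5,-5,9,0.054,-0.345,0]

```text
clock: 8.15
position: [0.6947, 0.282, 0.2201]
ee_rot: [0.64, 0.748, 0.131, 0.113]
ft_force: [0.0, 0.2, -1.7]
grip_width: 0.15
grasp_force: 88.4
```

Run:
```python
from h import *
o=manip.get_obs(); Rm=R.from_quat(o["ee_rot"]).as_matrix(); print(o["position"],np.round(o["joint_pos"],2)); z=Rm[:,2]; print("tilt",np.degrees(np.arccos(-z[2])),z, Rm[:,1])
x=Rm[:,1]; lip=np.array(o["position"])-.075*x-.077*(-z); print("lip",lip)
```

```text
[0.69467791 0.28201409 0.22013935] [ 0.06  0.48 -0.76  1.44  0.55  1.07 -0.64]
tilt 19.98562211301398 [ 0.33786677  0.0516001  -0.93977842] [0.92840188 0.14579179 0.34178165]
lip [0.65106351 0.27505291 0.12214279]
```

>>> step_arm:
  moves:
    - [1,-8.5,-1.5,3.5,0.0135,-0.086,0]
    - [1,-17.5,-2.5,6,0.027,-0.172,0]
    - [1,-26.5,-4,8,0.041,-0.259,0]
    - [1,-36,-5.5,9,0.054,-0.345,0]
    - [1,-45,-7,9.5,0.068,-0.431,0]
    - [1,-54,-8.5,9,0.081,-0.517,0]
    - [1,-54,-8.5,9,0.081,-0.517,0]
    - [1,-54,-8.5,9,0.081,-0.517,0]
    - [1,-54,-8.5,9,0.081,-0.517,0]
    - [1,-54,-8.5,9,0.081,-0.517,0]

```text
clock: 9.15
position: [0.6417, 0.2746, 0.2293]
ee_rot: [0.589, 0.688, 0.321, 0.275]
ft_force: [-0.4, -0.6, -2.9]
grip_width: 0.151
grasp_force: 88.8
```

Run:
```python
from h import *
o=manip.get_obs(); Rm=R.from_quat(o["ee_rot"]).as_matrix(); z=Rm[:,2]; print("tilt",np.degrees(np.arccos(-z[2])),np.round(o["joint_pos"],2),o["position"])
a=cam("wrist")[0];b=cam("scene")[0]
cv2.imwrite("pics/d.png",np.hstack([cv2.resize(a,(400,400)),cv2.resize(b[60:260,280:480],(400,400))]))
```

```text
tilt 50.01413885895721 [-0.02  0.11 -0.66  2.03  1.16  0.47 -1.41] [0.64173906 0.27464071 0.22930879]
```

View pics/d.png

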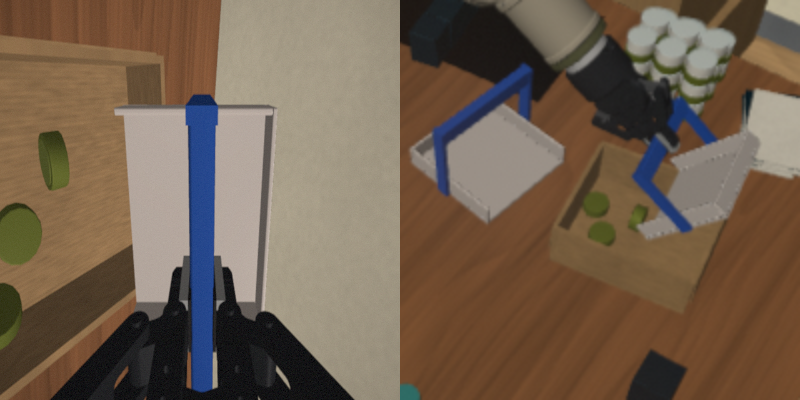

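>>> step_arm:
  moves:
    - [1,0,0,10,-0.01,0.06,0]
    - [1,0,0,22,-0.02,0.14,0]
    - [1,0,0,35,-0.034,0.22,0]
    - [1,0,0,48,-0.05,0.31,0]
    - [1,0,0,60,-0.065,0.41,0]
    - [1,0,0,70,-0.08,0.51,0]
    - [1,0,0,80,-0.096,0.61,0]
    - [1,0,0,88,-0.11,0.71,0]
    - [1,0,0,95,-0.125,0.8,0]
    - [1,0,0,100,-0.135,0.862,0]

```text
clock: 10.25
position: [0.6418, 0.2738, 0.3287]
ee_rot: [0.65, 0.76, -0.001, -0.002]
ft_force: [-1.5, 0.8, -2.4]
grip_width: 0.151
grasp_force: 88.6
```

Run:
```python
from h import *
o=manip.get_obs(); Rm=R.from_quat(o["ee_rot"]).as_matrix(); print(Rm.round(3),np.round(o["joint_pos"],2),o["position"],o["clock"])
b=cam("scene"); im=b[0]
m=cv2.inRange(cv2.cvtColor(im,cv2.COLOR_BGR2HSV),(25,90,50),(45,255,200)); m[:120]=0
for c in cv2.findContours(m,0,2)[0]:
    if cv2.contourArea(c)>20: p,r=cv2.minEnclosingCircle(c); print(np.round(p),r,cv2.contourArea(c),ray(*b[1:],p,.015).round(3))
```

```text
[[-0.154  0.988 -0.004]
 [ 0.988  0.154  0.   ]
 [ 0.001 -0.004 -1.   ]] [-0.06  0.57 -0.71  1.03  0.36  1.66 -0.5 ] [0.64176043 0.2737614  0.32868742] 10.25
[380. 176.] 6.670932292938232 102.5 [0.579 0.247 0.015]
[399. 169.] 6.368434906005859 63.0 [0.61  0.307 0.015]
[378. 162.] 6.60921573638916 117.0 [0.54  0.292 0.015]
```

>>> step_arm:
  moves:
    - [1,-4,-10,0,0,0,-0.03]
    - [1,-12,-30,0,0,0,-0.07]
    - [1,-24,-62,0,0,0,-0.12]
    - [1,-39,-100,0,0,0,-0.17]
    - [1,-54,-138,0,0,0,-0.22]
    - [1,-69,-176,0,0,0,-0.27]
    - [1,-84,-214,0,0,0,-0.32]
    - [1,-99,-252,0,0,0,-0.37]
    - [1,-114,-290,0,0,0,-0.42]
    - [1,-129,-328,0,0,0,-0.45]

```text
clock: 11.3
position: [0.5098, -0.0557, 0.3284]
ee_rot: [0.805, 0.594, 0.001, 0.002]
ft_force: [0.2, -0.2, -2.4]
grip_width: 0.146
grasp_force: 88.6
```

>>> step_arm:
  moves:
    - [1,-15,-38,0,0,0,0]
    - [1,-30,-76,0,0,0,0]
    - [1,-44,-112,0,0,0,0]
    - [1,-56,-142,0,0,0,0]
    - [1,-64,-165,0,0,0,0]
    - [1,-69,-177,0,0,0,0]
    - [1,-70,-180,0,0,0,0]
    - [1,-70,-180,0,0,0,0]
    - [1,-70,-180,0,0,0,0]

```text
clock: 12.2
position: [0.4422, -0.2321, 0.3286]
ee_rot: [0.803, 0.597, 0.0, 0.0]
ft_force: [0.3, 0.1, -2.5]
grip_width: 0.15
grasp_force: 88.7
```

Run:
```python
from h import *
o=manip.get_obs(); Rm=R.from_quat(o["ee_rot"]).as_matrix(); print(np.degrees(np.arctan2(Rm[1,1],Rm[0,1])),Rm[2],np.round(o["joint_pos"],2),o["position"],o["clock"])
b=cam("scene"); a=cam("top"); w=cam("wrist")
for n,d in(("scene",b),("top",a)):
  m=cv2.inRange(cv2.cvtColor(d[0],cv2.COLOR_BGR2HSV),(25,80,40),(45,255,200))
  for c in cv2.findContours(m,0,2)[0]:
    p,r=cv2.minEnclosingCircle(c); q=ray(*d[1:],p,.015)
    if cv2.contourArea(c)>20 and .4<q[0]<.9 and -.5<q[1]<.45: print(n,np.round(p),r,cv2.contourArea(c),q.round(3))
f=lambda i,s:cv2.resize(i,s)
cv2.imwrite("pics/e.png",np.vstack([np.hstack([f(w[0],(400,250)),f(b[0][100:350,150:550],(400,250))]),f(a[0][90:340,130:530],(800,350))[:, :]]))
```

```text
-16.744370014622785 [ 2.29304428e-04  6.63919962e-04 -9.99999753e-01] [ 0.77  0.04 -0.39  1.61  0.01  1.5   0.09] [ 0.44223077 -0.23211795  0.32857268] 12.2
scene [380. 176.] 6.670932292938232 101.5 [0.579 0.247 0.015]
scene [399. 169.] 6.368434906005859 62.0 [0.61  0.307 0.015]
scene [378. 162.] 6.559885025024414 116.0 [0.54  0.292 0.015]
top [203. 204.] 7.469372272491455 141.5 [0.543 0.291 0.015]
top [237. 198.] 6.324655532836914 37.5 [0.56  0.198 0.015]
top [220. 190.] 7.4771881103515625 156.0 [0.581 0.246 0.015]
top [200. 177.] 7.159010887145996 81.0 [0.616 0.301 0.015]
```

View pics/e.png

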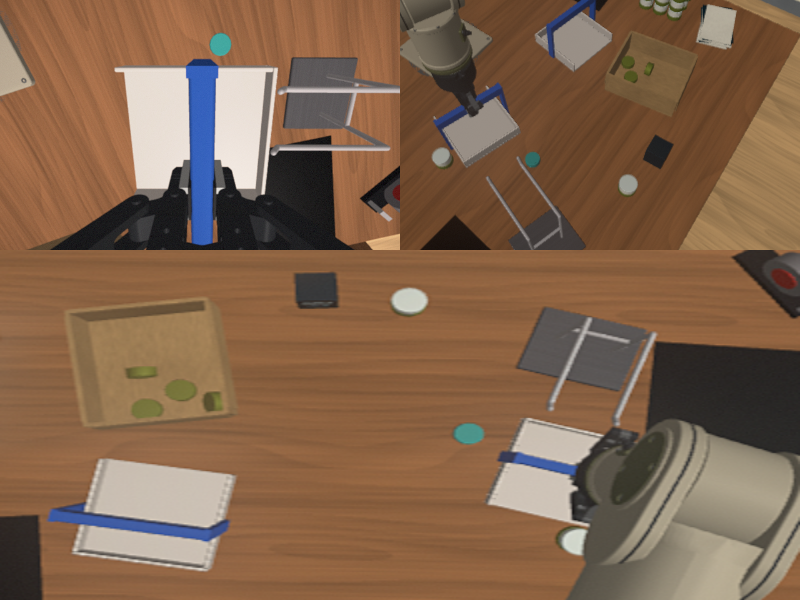

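Run:
```python
from h import *
w=cam("wrist"); 
for p in((448,145),(437,241)): print(ray(*w[1:],p,.207).round(4))
y=np.radians(-16.9)
for s in(.04,-.04): t=[.577-.046*np.cos(y)-s*np.sin(y),-.275-.046*np.sin(y)+s*np.cos(y),.206]; print(np.round(t,4),proj(*w[1:],t))
b=cam("scene"); m=cv2.inRange(cv2.cvtColor(b[0],cv2.COLOR_BGR2HSV),(105,120,60),(130,255,255))
for c in cv2.findContours(m,0,2)[0]:
  if cv2.contourArea(c)>50: print(cv2.boundingRect(c),cv2.contourArea(c))
o=manip.get_obs(); p=np.array(o["position"]); yy=np.radians(-16.75)
for s in(.076,-.076):
  for dz in(.0305,.0085): print("bar end pred",s,dz,proj(*b[1:],p+[-s*np.sin(yy)+.007*np.cos(yy),s*np.cos(yy)+.007*np.sin(yy),dz]).round(1))
cv2.imwrite("pics/f.png",cv2.resize(b[0][170:280,170:290],(720,600),interpolation=cv2.INTER_CUBIC)[:600])
```

```text
[ 0.5414 -0.223   0.207 ]
[ 0.5187 -0.2978  0.207 ]
[ 0.5446 -0.2234  0.206 ] [451.88903763 144.06063965]
[ 0.5214 -0.2999  0.206 ] [440.3255639 241.8824942]
(184, 205, 32, 24) 272.5
(225, 183, 32, 27) 236.0
(297, 92, 49, 65) 591.0
bar end pred 0.076 0.0305 [251.  186.6]
bar end pred 0.076 0.0085 [252.6 192.3]
bar end pred -0.076 0.0305 [185.3 225.5]
bar end pred -0.076 0.0085 [188.5 230.7]
```

View pics/f.png

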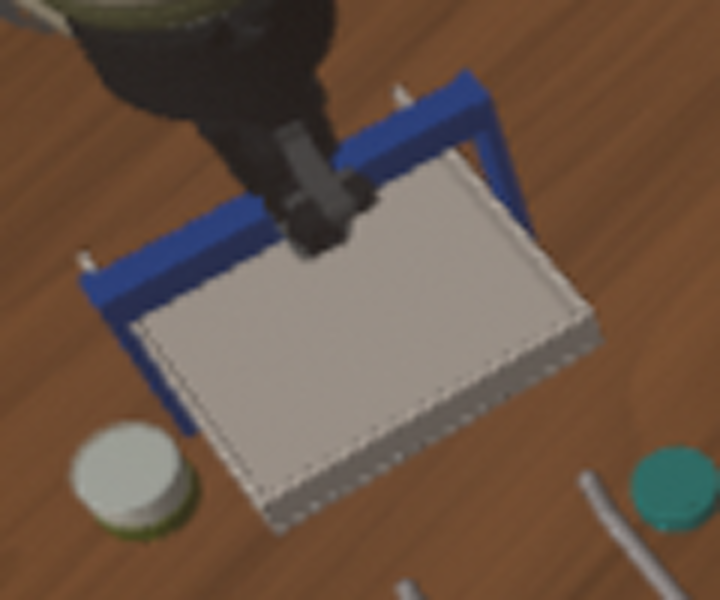

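>>> step_arm:
  moves:
    - [1,0,0,-10,0,0,0]
    - [1,0,-1,-30,0,0,0]
    - [1,0,-1,-55,0,0,0]
    - [1,0,-1,-80,0,0,0]
    - [1,0,-1,-98,0,0,0]
    - [1,0,-1,-108,0,0,0]
    - [1,0,-1,-111,0,0,0]
    - [1,0,-1,-111,0,0,0]

```text
clock: 13.25
position: [0.4418, -0.2346, 0.2176]
ee_rot: [0.803, 0.596, 0.0, 0.0]
ft_force: [0.9, 0.1, -2.4]
grip_width: 0.147
grasp_force: 88.5
```

>>> step_arm:
  moves:
    - [1,5,-1.5,0,0,0,0]
    - [1,15,-4.5,0,0,0,0]
    - [1,29,-9,0,0,0,0]
    - [1,45,-14,0,0,0,0]
    - [1,61,-19,0,0,0,0]
    - [1,77,-24,0,0,0,0]
    - [1,93,-29,0,0,0,0]
    - [1,109,-34,0,0,0,0]
    - [1,122,-38,0,0,0,0]
    - [1,130,-40.5,0,0,0,0]

```text
clock: 14.25
position: [0.5733, -0.2754, 0.2175]
ee_rot: [0.803, 0.596, 0.0, 0.0]
ft_force: [0.2, -0.6, -2.6]
grip_width: 0.146
grasp_force: 88.6
```

>>> step_arm:
  moves:
    - [1,4,-1,0,0,0,0]
    - [1,4,-1,0,0,0,0]
    - [1,4,-1,-5,0,0,0]
    - [1,4,-1,-10,0,0,0]
    - [1,4,-1,-15,0,0,0]
    - [1,4,-1,-19,0,0,0]
    - [1,4,-1,-22,0,0,0]
    - [1,4,-1,-24,0,0,0]
    - [1,4,-1,-24,0,0,0]

```text
clock: 15.15
position: [0.5756, -0.276, 0.1932]
ee_rot: [0.803, 0.596, -0.0, -0.0]
ft_force: [-0.3, 0.3, -2.2]
grip_width: 0.145
grasp_force: 88.7
```

Run:
```python
from h import *
a=cam("scene")[0];w=cam("wrist")[0]
cv2.imwrite("pics/g.png",np.hstack([cv2.resize(a[210:360,210:360],(400,400),interpolation=cv2.INTER_CUBIC),cv2.resize(w,(400,400))]))
print(manip.get_obs()["position"])
```

```text
[ 0.5757806  -0.27608186  0.19369037]
```

View pics/g.png

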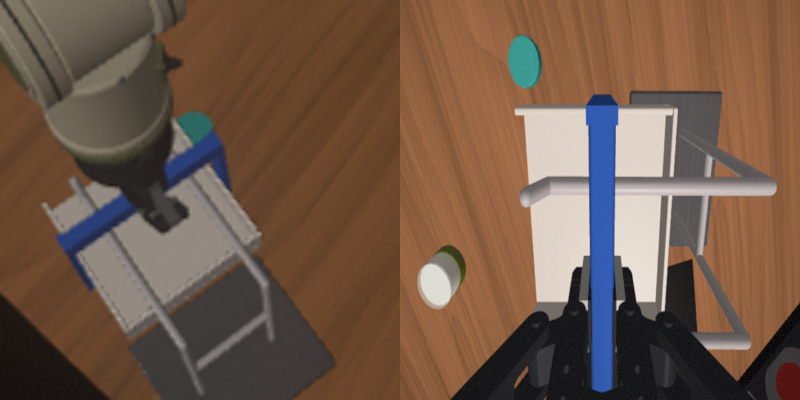

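>>> step_arm:
  moves:
    - [1,0,0,-1.5,0,0,0]
    - [1,0,0,-3,0,0,0]
    - [1,0,0,-4.5,0,0,0]
    - [1,0,0,-5.5,0,0,0]
    - [1,0,0,-6.5,0,0,0]
    - [1,0,0,-7,0,0,0]
    - [1,0,0,-7,0,0,0]

```text
clock: 15.95
position: [0.5757, -0.2761, 0.1865]
ee_rot: [0.803, 0.596, -0.0, -0.0]
ft_force: [0.2, 0.4, -2.6]
grip_width: 0.15
grasp_force: 88.7
```

>>> step_arm:
  moves:
    - [1,0,0,-0.5,0,0,0]
    - [1,0,0,-1,0,0,0]
    - [1,0,0,-1.3,0,0,0]
    - [1,0,0,-1.3,0,0,0]

```text
clock: 16.35
position: [0.5758, -0.2761, 0.1856]
ee_rot: [0.803, 0.596, 0.0, 0.0]
ft_force: [-1.5, -0.1, 1.5]
grip_width: 0.15
grasp_force: 89.1
```

>>> step_arm:
  moves:
    - [1,0,0,-0.3,0,0,0]
    - [1,0,0,-0.3,0,0,0]
    - [0.83,0,0,-0.3,0,0,0]
    - [0.8,0,0,-0.3,0,0,0]
    - [0.75,0,0,-0.3,0,0,0]
    - [0.7,0,0,-0.3,0,0,0]
    - [0.6,0,0,-0.3,0,0,0]
    - [0.45,0,0,-0.3,0,0,0]
    - [0.3,0,0,-0.3,0,0,0]
    - [0.3,0,0,-0.3,0,0,0]
  grip_force: 20

```text
clock: 17.35
position: [0.5757, -0.2761, 0.1849]
ee_rot: [0.803, 0.596, 0.0, 0.0]
ft_force: [0.4, -0.9, -0.9]
grip_width: 0.701
grasp_force: 0.0
```

>>> step_arm:
  moves:
    - [0.2,0,0,0,0,0,0]
    - [0.2,0,0,5,0,0,0]
    - [0.2,0,0,15,0,0,0]
    - [0.2,0,0,35,0,0,0]
    - [0.2,0,0,60,0,0,0]
    - [0.2,0,0,90,0,0,0]
    - [0.2,-30,10,120,0,0,0]
    - [0.2,-70,20,140,0,0,0]
    - [0.2,-110,33,150,0,0,0]
    - [0.2,-140,42,150,0,0,0]

```text
clock: 18.35
position: [0.4346, -0.2335, 0.3378]
ee_rot: [0.803, 0.596, 0.001, 0.002]
ft_force: [1.0, -0.3, -0.7]
grip_width: 0.801
grasp_force: 0.0
```

Run:
```python
from h import *
import pickle
s=cam("scene")[0];t=cam("top")[0]
cv2.imwrite("pics/h.png",np.hstack([cv2.resize(s[200:360,210:370],(400,400),interpolation=cv2.INTER_CUBIC),cv2.resize(t[90:330,270:510],(400,400))]))
for n,i in(("scene",s),("top",t)):
  d=cv2.absdiff(i,pickle.load(open(n+"0.pkl","rb"))[0]).max(2)
  for nm,(x,y) in {"scene":{"jar0":(377,285),"jar1":(192,258),"box":(408,251)},"top":{"jar0":(334,127),"jar1":(419,298),"box":(288,118)}}[n].items(): print(n,nm,d[y-14:y+14,x-14:x+14].mean())
```

```text
scene jar0 0.9158163265306123
scene jar1 1.0216836734693877
scene box 1.2295918367346939
top jar0 3.294642857142857
top jar1 42.900510204081634
top box 2.5255102040816326
```

View pics/h.png

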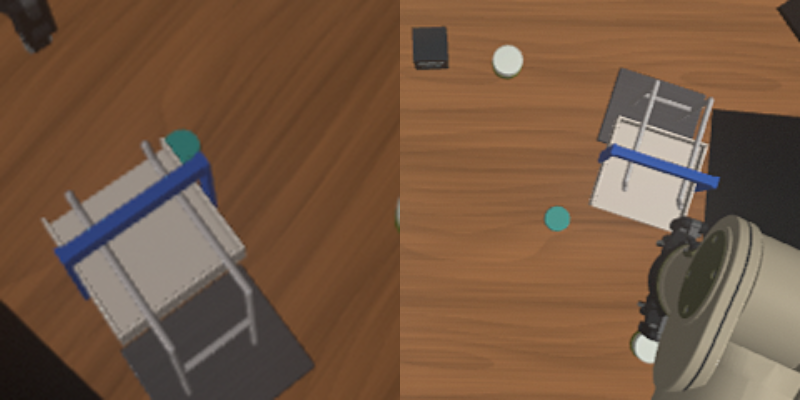

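The tray hangs on both prongs, the bystander jars and box have not moved (the arm only hides jar1 from the top camera), and all four caps are in the carton.

>>> step_arm:
  moves:
    - [0.2,0,0,0,0,0,0]
    - [0.2,0,0,0,0,0,0]
    - [0.2,0,0,0,0,0,0]
    - [0.2,0,0,0,0,0,0]
    - [0.2,0,0,0,0,0,0]

```text
clock: 18.95
position: [0.436, -0.2341, 0.3346]
ee_rot: [0.803, 0.596, 0.0, -0.0]
ft_force: [0.1, 0.2, -0.0]
grip_width: 0.804
grasp_force: 0.0
```

```bash
python3 -c "
from workcell import manip
print(manip.hand_in())"
```

```text
the job is handed in; nothing more can be done
None
```

The job is handed in at about 19 s: camera views before hand-in showed all four caps in the carton, the empty tray hanging on both prongs with the gripper clear, and the jars and box unmoved; no verdict was returned.

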